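# Eject a test cassette and hold it up for reading

## Task

The test with the blue-topped cassette is finished: press the ejector key in front of its slot fully down so that the cassette pops up, draw it up out of the reader, and turn it to lie about level with its result window facing up, so that it can be read from above. Finish while still holding it like that in the gripper, at least 20 cm above the bench and touching nothing else. Leave the orange-topped cassette seated in its slot and do not push the other things on the bench about.

Things in the scene. Friction and masses are not known exactly. Their poses are not given: they have to be found in the camera images.
- reader: Cassette reader, white with a grey top deck, 206 x 160 mm, 112 mm high, fixed to the bench, turned up to 0.35 rad either way; display on its front. Origin: centre of its underside; x to its back, y to its left as seen from the front, z up. Two upright slots, left and right. Spring leaves in each slot hold a cassette at whatever height it is left; drawing one out takes 1 to 2 N.
- slot_left (a point): Centre of the mouth of the left slot, at deck height, 112 mm above the bench, 12 mm behind and 36 mm left of the reader's origin. The slot is 64 mm long (reader's x), 11.6 mm wide (reader's y).
- slot_right (a point): The same for the right slot, 36 mm right of the reader's origin.
- eject_left_top (a point): Centre of the top of the left ejector key, a green-topped black key 25 x 23 mm in front of the left slot (70 mm in front of the slot's centre), 22 mm proud of the deck when at rest.
- eject_right_top (a point): Centre of the top of the right ejector key, the same, in front of the right slot.
- eject_left (a joint): How far the left ejector key is pressed down, m: 0 at rest, 0.015 at its stop. It takes about 3 N at first, 6 N near the bottom, and springs back when released. It raises the cassette in the left slot by twice its travel, 29 mm at full stroke; the cassette then stays up.
- eject_right (a joint): The same for the right ejector key and slot.
- cassette_blue: Flat rigid test cassette, white with a blue top 28 mm high: 62 (its x) x 10 (y) x 92 mm (z, up), 40 g; origin at the centre of its lower edge. The result window (pale, two red lines) is on its +y face, which faces the reader's left in the slot. In either slot. Seated, its top is 2 mm below the deck, too low to grip; ejected, 27 mm stand above the deck. Axes then parallel to the reader's.
- cassette_orange: The other cassette, the same but with an orange top; seated in the other slot. It must stay there.
- cassette_blue_mid (a point): Middle of the blue cassette, 46 mm above its origin along its z; its axes are the cassette's.
- timer: White timer, 68 x 62 x 18 mm, loose on the bench to the left. Origin: centre of its underside.
- marker: Black marker pen, 140 mm long, lying loose on two notebooks left of the reader. Origin: centre of its underside.
- dropper1: Small white dropper bottle with an orange cap, 26 mm across and 83 mm high, standing on the left. Origin: centre of its underside.
- dropper2: A second dropper bottle, the same, beside the first.
- tape_roll: Roll of tan tape, 85 mm across, 19 mm high, lying loose at the front left. Origin: centre of its underside.
- forceps: Steel forceps, 138 mm long, lying loose at the front left. Origin: centre of its underside.
- centrifuge: Beige bench centrifuge behind and left of the reader, fixed. Origin: centre of its underside.

How it is judged:
By the outcome, as a careful person would: the job done as asked, in the order asked, and still so for the second after the job is handed in, while the arm keeps its last pose, push and grip.
It also fails if it takes over 42 s, if anything falls off the work surface, if the arm or the gripper's body presses on something with over 40 N, if the wrist force passes 120 N, or if a joint passes its speed limit or range.

## Robot

A 6-joint arm with a two-finger parallel gripper is mounted at the origin on a cart in front of the work surface, level with it; the furniture and walls round the work are solid. World frame = base frame: x ahead of the robot, y to its left, z up, the work surface at z = 0. Lengths are in mm, angles in rad, forces in N, time in s.
With the tool pointing down it reaches from about 325 to 900 mm from the base axis. Payload 6.1 kg.
Tool frame: the origin (TCP) lies at the very end of the fingers, on their centre line; the grasp point (between the pads) lies 19 mm behind it (manip.grasp_offset is the x of the grasp point in the tool frame, in mm); x points along the fingers, z is the direction in which the jaws open and shut, and the axes are right-handed (so a half turn about x gives the same grasp; the last joint's range is limited). The gripper opens to 85 mm and grips with 20 to 120 N. Pads are 22 mm wide; open, the fingers measure 114 mm over their backs; the gripper's body (76 mm by 85 mm) begins 54 mm behind the grasp point. The pads swing forward as they close: fully open they stand 13 mm farther back than shut.
Start: joints at [-1.383, 0.22, 1.526, -0, 1.395, -0.126], TCP at [192.915, -594.474, 231.3] pointing down, gripper open.
Joint ranges: [-2.98, 2.98], [-0.91, 2.08], [0.09, 2.57], [-1.24, 4.39], [0.2, 2.65], [-2.68, 2.68]. Speed limits (rad/s): [2.57, 2.57, 3.01, 3.14, 3.14, 3.14].

## Interface

Orientations are given as a unit quaternion [x, y, z, w].
In Python, from station import manip, viewer, order gives the robot as it stands. The module is installed in compiled form; this text tells all that it offers.
- The arm moves only by the tool jog_arm, never from a script. Its arguments are lists of equal length, an entry for each row: "linear": the shift along the tool's x, y, z in mm, a list of three; "delta_rot": the turn, a rotation vector about the tool's x, y, z in degrees, a list of three; "hand": the finger opening in mm, from 0 to 85.4. A call has 1 to 20 rows; each row is the pose to reach, as a shift and turn from the pose measured when the call began, along the tool's axes at that moment; what a row does not reach only later rows make up. A row lasts 1/12 s, in which the tool goes at most 41.7 mm and 7.16 degrees, less where a joint would pass 70% of its speed; a pose out of reach is approached as far as the arm can. A call with a gripper value outside its range is refused whole. The fingers move at their own pace and stop on an object; "force" is the grip in N (left out, the last holds). Time passes only in rows, so rows that repeat a pose let the fingers close. It gives the time, the measured TCP pose, the force and the opening at its end, in the units of the state.
- manip.sense(): the state, without advancing time (a new reading comes with each control period).
- viewer.capture(name): name is "side" or "top" or "wrist"; returns the picture (480x640x3 uint8, red, green, blue); there is no depth.
- viewer.get_calibration(name): a dict with "vertical_fov" (degrees; the focal length in pixels is half the picture's height over the tangent of half this angle, whatever the lens; pixels are square), "cx", "cy" (the principal point, pixels), "position" and "orientation" of the camera in the world. Camera axes: x right, y down, z forward; pixel columns grow to the right and rows downward; lengths in mm; the calibration is good to about 2 mm. A picture is of the moment at which its call begins: read the wrist's pose just before it. get_calibration takes no time and is no camera call; for the wrist camera it gives the pose at the moment of the call.
- order.hand_in(): hands the job in, once; it reports no verdict.
The state is a dict: "time": time; "q": joint angles; "joint_vel": joint speeds; "tau": joint torques, N m; "tool_pos": TCP position; "orientation": TCP orientation; "force": force on the tool from outside, world axes, zero at the start; "moment": the same for the moment, N m; "grip_width": finger opening in mm.
Only numpy, scipy, OpenCV 4.12 (cv2) and the standard library are available. Lean on these libraries where they do the work, as an engineer would, in place of code of your own. Each camera call takes 0.05 s, during which the arm holds its last target. There are 200 camera calls.

## Working session

There is one attempt and no reset: what is moved stays moved. The work goes in short steps, Python scripts to look and compute and a tool call to move; the robot and the scene stay as the last step left them, time stands still between calls to the robot, and variables do not carry over. Pictures are saved under pics/ and viewed, about 8 in all and at most 12, crops included, and the job is handed in when it is done.

Besides the shell and the picture viewer there is one more tool, called after "Call:" in YAML: its name, and indented under it one key for each argument. jog_arm: Moves the arm, as the interface text tells. Its arguments: {"type":"object","properties":{"linear":{"type":"array","items":{"type":"array","items":{"type":"number"}}},"delta_rot":{"type":"array","items":{"type":"array","items":{"type":"number"}}},"hand":{"type":"array","items":{"type":"number"}},"force":{"type":"number"}},"required":["linear","delta_rot","hand"]}

```bash
mkdir -p pics
python3 - <<'E'
from station import manip, viewer, order
import cv2
for n in ("top","side"):
    c=viewer.get_calibration(n); print(n,c)
    cv2.imwrite(f"pics/{n}0.png",viewer.capture(n)[:,:,::-1])
s=manip.sense(); print(s); print(viewer.get_calibration("wrist"), manip.grasp_offset)
E
```

```text
top {'vertical_fov': 44.26585553610575, 'cx': 318.2094016668275, 'cy': 247.4101175523668, 'position': array([ 236.91545293,   53.42347094, 1503.92855037]), 'orientation': array([ 0.72471128, -0.68116318,  0.07013329, -0.07675672])}
side {'vertical_fov': 45.36877352752041, 'cx': 329.70780518023014, 'cy': 228.99767884777907, 'position': array([ 227.98000929, 1488.26925093,  898.21609674]), 'orientation': array([-0.10568182,  0.85311937, -0.50802138,  0.05415686])}
{'time': 0.1, 'q': array([-1.38311704e+00,  2.21140256e-01,  1.52754767e+00,  5.79672815e-06,
        1.39469512e+00, -1.26064402e-01]), 'joint_vel': array([-0.00098265, -0.00093208, -0.00167295,  0.00089369,  0.00140537,
       -0.00151793]), 'tau': array([ 1.17355441e-03, -4.98245430e+01, -3.90544617e+01, -2.86891891e-04,
        5.75547965e-03,  2.69610595e-06]), 'tool_pos': array([ 192.80159347, -593.924327  ,  230.28600139]), 'orientation': array([ 0.41618099,  0.57243438, -0.41531085,  0.5715148 ]), 'force': array([-0.38869014, -0.00954998,  0.54445226]), 'moment': array([ 0.02547292, -0.0096787 , -0.04775483]), 'grip_width': 85.2844021326119}
{'vertical_fov': 60.56429183779637, 'cx': 314.82223990352855, 'cy': 244.44173457601678, 'position': array([ 261.09366755, -571.66184831,  373.87276118]), 'orientation': array([ 0.80087728, -0.58191308, -0.08388896,  0.11373388])} -18.700000000000003
```

View pics/top0.png

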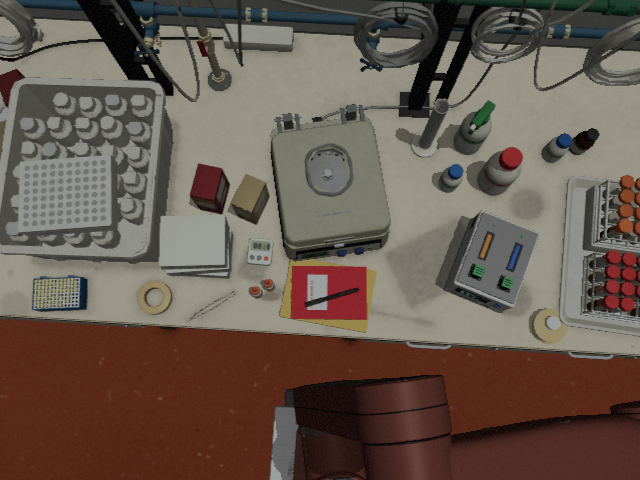

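View pics/side0.png

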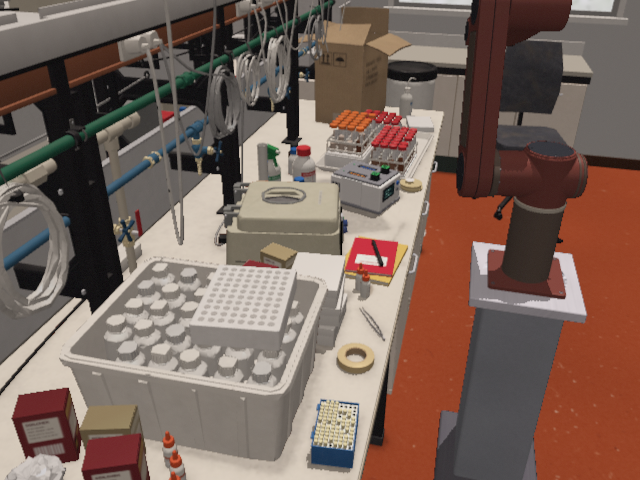

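The reader is at about (490, 260) in the top view, with orange in the left slot at (486, 246) and blue in the right at (515, 257). The green keys sit below the slots. I'll enlarge this area.

```bash
cat > h.py <<'E'
from station import manip, viewer, order
import cv2, numpy as np
from scipy.spatial.transform import Rotation as R
def ray(c,uv,z):
    f=240/np.tan(np.radians(c["vertical_fov"]/2))
    d=R.from_quat(c["orientation"]).apply([(uv[0]-c["cx"])/f,(uv[1]-c["cy"])/f,1])
    p=np.array(c["position"]); return p+d*(z-p[2])/d[2]
def proj(c,P):
    f=240/np.tan(np.radians(c["vertical_fov"]/2))
    v=R.from_quat(c["orientation"]).inv().apply(np.array(P)-c["position"])
    return np.array([c["cx"]+f*v[...,0]/v[...,2],c["cy"]+f*v[...,1]/v[...,2]]).T
E
python3 - <<'E'
import cv2
im=cv2.imread("pics/top0.png")[205:320,435:550]
cv2.imwrite("pics/crop.png",cv2.resize(im,None,fx=5,fy=5,interpolation=cv2.INTER_CUBIC))
E
```

```text
(no output)
```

View pics/crop.png

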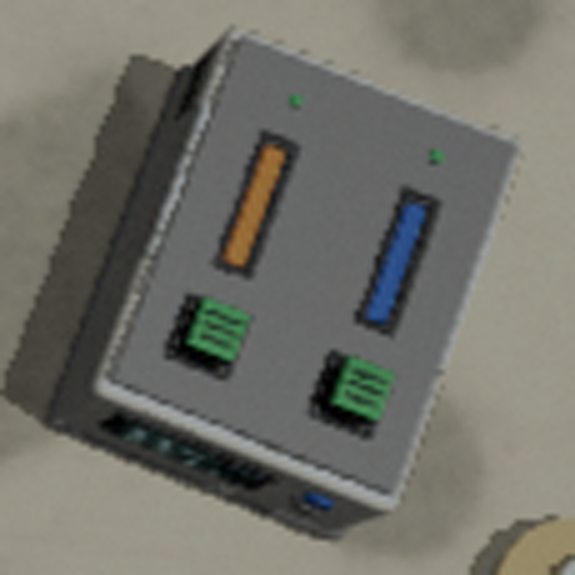

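In the crop, the orange slot is centred at (258, 204) and the blue at (398, 260). The key tops are at (219, 330) and (363, 388). Blue is in the right slot.

Run:
```python
from h import *
c=viewer.get_calibration("top")
g=lambda u,v,z:ray(c,((u+.5)/5-.5+435,(v+.5)/5-.5+205),z)
so,sb,ko,kb=g(258,204,112),g(398,260,112),g(219,330,134),g(363,388,134)
for n,p in zip(("so","sb","ko","kb"),(so,sb,ko,kb)):print(n,p.round(1))
d=so-sb;print(np.linalg.norm(d)," yaw from y:",np.arctan2(-d[0],d[1]))
for a,b in((sb,kb),(so,ko)):
    d=a-b;print(np.hypot(*d[:2]),np.arctan2(d[1],d[0]))
s=manip.sense();print(R.from_quat(s["orientation"]).as_matrix().round(3))
```

```text
so [ 560.2 -328.1  112. ]
sb [ 536.8 -395.3  112. ]
ko [ 493.2 -304.   134. ]
kb [ 469.8 -371.4  134. ]
71.09827697590063  yaw from y: -0.3355707095194895
71.06509981162172 -0.34179169102535745
71.15941806756 -0.34567117151267485
[[-0.     0.951  0.309]
 [ 0.002  0.309 -0.951]
 [-1.     0.    -0.002]]
```

Call:
jog_arm:
  linear:
    - [10, 332, -126]
    - [10, 332, -126]
    - [10, 332, -126]
    - [10, 332, -126]
    - [10, 332, -126]
    - [10, 332, -126]
    - [10, 332, -126]
    - [10, 332, -126]
    - [10, 332, -126]
    - [10, 332, -126]
    - [10, 332, -126]
    - [10, 332, -126]
    - [10, 332, -126]
    - [10, 332, -126]
    - [10, 332, -126]
    - [10, 332, -126]
    - [10, 332, -126]
    - [10, 332, -126]
    - [10, 332, -126]
    - [10, 332, -126]
  delta_rot:
    - [-142.5, 0, 0]
    - [-142.5, 0, 0]
    - [-142.5, 0, 0]
    - [-142.5, 0, 0]
    - [-142.5, 0, 0]
    - [-142.5, 0, 0]
    - [-142.5, 0, 0]
    - [-142.5, 0, 0]
    - [-142.5, 0, 0]
    - [-142.5, 0, 0]
    - [-142.5, 0, 0]
    - [-142.5, 0, 0]
    - [-142.5, 0, 0]
    - [-142.5, 0, 0]
    - [-142.5, 0, 0]
    - [-142.5, 0, 0]
    - [-142.5, 0, 0]
    - [-142.5, 0, 0]
    - [-142.5, 0, 0]
    - [-142.5, 0, 0]
  hand: [0, 0, 0, 0, 0, 0, 0, 0, 0, 0, 0, 0, 0, 0, 0, 0, 0, 0, 0, 0]

```text
time: 1.77
tool_pos: [469.5, -371.3, 220.0]
orientation: [-0.409, 0.576, 0.411, 0.576]
force: [-0.9, -0.7, 0.2]
grip_width: 0.1
```

```bash
cat > look.py <<'E'
from h import *
import sys
s=manip.sense();c=viewer.get_calibration("wrist")
im=viewer.capture("wrist")
cv2.imwrite(f"pics/{sys.argv[1]}.png",im[:,:,::-1])
np.save("wc.npy",c,allow_pickle=True)
print(s["time"],s["q"].round(3),s["tool_pos"].round(1),s["force"].round(1),s["grip_width"]);print(R.from_quat(s["orientation"]).as_matrix().round(3))
E
python3 look.py w1
```

```text
1.7667 [-8.010e-01  1.680e-01  1.609e+00  1.000e-03  1.368e+00 -2.038e+00] [ 469.5 -371.3  220. ] [-0.9 -0.7  0.2] 0.0971143429614324
[[-0.001 -0.945  0.328]
 [ 0.003  0.328  0.945]
 [-1.     0.002  0.002]]
```

View pics/w1.png

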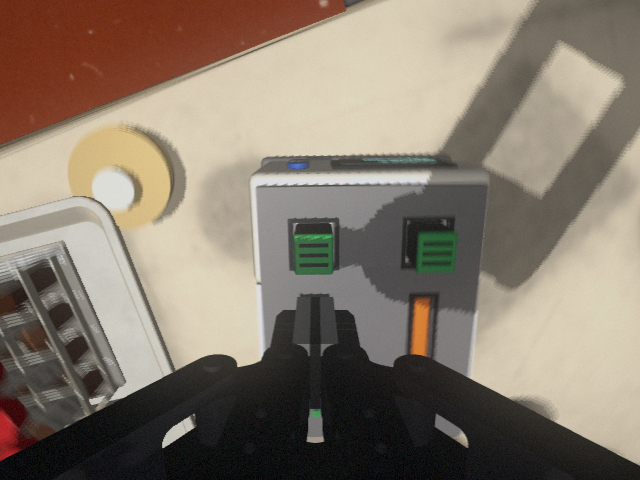

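The wrist view shows the right key top centred at about (314, 254) and the left at (437, 252). The orange slot runs vertically in the picture, so yaw is nearly right.

Run:
```python
from h import *
c=viewer.get_calibration("wrist")
a,b=ray(c,(314,254),134),ray(c,(437,252),134)
print(a,b,np.linalg.norm(a-b),np.arctan2(-(b-a)[0],(b-a)[1]))
print(ray(c,(314.5,302),220))
k=a; x=np.array([np.cos(.34),-np.sin(.34)]);print("slot",k[:2]+70*x)
```

```text
[ 471.28696217 -371.47810389  134.        ] [ 493.4100076  -302.94200292  134.        ] 72.01823571652528 -0.31223539851280097
[ 463.71649385 -368.74095039  220.        ]
slot [ 537.27978875 -394.82220034]
```

Call:
jog_arm:
  linear:
    - [30, 0, 0]
    - [60, 0, 0]
    - [80, 0, 0]
    - [84, 0, 0]
    - [87, 0, 0]
    - [90, 0, 0]
    - [93, 0, 0]
    - [96, 0, 0]
    - [98, 0, 0]
    - [99, 0, 0]
    - [100, 0, 0]
    - [100.5, 0, 0]
    - [100.5, 0, 0]
    - [100.5, 0, 0]
  delta_rot:
    - [0, 0, 0]
    - [0, 0, 0]
    - [0, 0, 0]
    - [0, 0, 0]
    - [0, 0, 0]
    - [0, 0, 0]
    - [0, 0, 0]
    - [0, 0, 0]
    - [0, 0, 0]
    - [0, 0, 0]
    - [0, 0, 0]
    - [0, 0, 0]
    - [0, 0, 0]
    - [0, 0, 0]
  hand: [0, 0, 0, 0, 0, 0, 0, 0, 0, 0, 0, 0, 0, 0]

```text
time: 2.98
tool_pos: [469.9, -371.6, 121.8]
orientation: [-0.411, 0.575, 0.412, 0.575]
force: [-2.8, 2.9, 6.0]
grip_width: 0.2
```

Call:
jog_arm:
  linear:
    - [1, 0, 0]
    - [2, 0, 0]
    - [3, 0, 0]
    - [4, 0, 0]
    - [5, 0, 0]
    - [6, 0, 0]
    - [6, 0, 0]
    - [6, 0, 0]
  delta_rot:
    - [0, 0, 0]
    - [0, 0, 0]
    - [0, 0, 0]
    - [0, 0, 0]
    - [0, 0, 0]
    - [0, 0, 0]
    - [0, 0, 0]
    - [0, 0, 0]
  hand: [0, 0, 0, 0, 0, 0, 0, 0]

```text
time: 3.65
tool_pos: [470.9, -372.6, 117.3]
orientation: [-0.412, 0.575, 0.41, 0.576]
force: [-0.3, 0.6, 5.9]
grip_width: -0.2
```

Call:
jog_arm:
  linear:
    - [1, 0, 0]
    - [2, 0, 0]
    - [3, 0, 0]
    - [4, 0, 0]
    - [4, 0, 0]
    - [4, 0, 0]
  delta_rot:
    - [0, 0, 0]
    - [0, 0, 0]
    - [0, 0, 0]
    - [0, 0, 0]
    - [0, 0, 0]
    - [0, 0, 0]
  hand: [0, 0, 0, 0, 0, 0]

```text
time: 4.15
tool_pos: [471.4, -373.1, 116.7]
orientation: [-0.413, 0.575, 0.41, 0.576]
force: [-7.6, 7.0, 19.0]
grip_width: -0.1
```

Call:
jog_arm:
  linear:
    - [-10, 0, 0]
    - [-40, 0, 0]
    - [-80, 0, 0]
    - [-90, -30, 0]
    - [-90, -60, 0]
    - [-90, -70, 0]
    - [-90, -70, 0]
    - [-90, -70, 0]
  delta_rot:
    - [0, 0, 0]
    - [0, 0, 0]
    - [0, 0, 0]
    - [0, 0, 0]
    - [0, 0, 0]
    - [0, 0, 0]
    - [0, 0, 0]
    - [0, 0, 0]
  hand: [0, 0, 0, 45, 45, 45, 45, 45]

```text
time: 4.82
tool_pos: [537.4, -395.4, 206.4]
orientation: [-0.413, 0.575, 0.41, 0.575]
force: [-0.6, -0.1, -0.6]
grip_width: 45.4
```

```bash
python3 look.py w2
```

```text
4.8167 [-0.753  0.334  1.436  0.     1.368 -1.995] [ 537.4 -395.4  206.4] [-0.6 -0.1 -0.6] 45.36240485012731
[[ 0.003 -0.946  0.323]
 [-0.002  0.323  0.946]
 [-1.    -0.004 -0.001]]
```

View pics/w2.png

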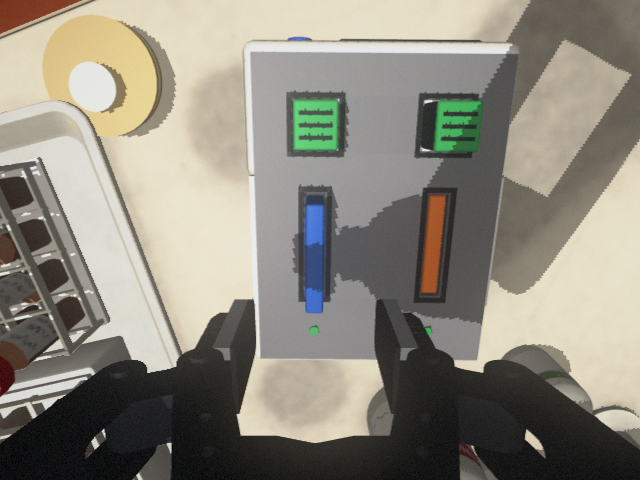

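The blue cassette has popped up, with its top from (306, 197) to (323, 312). The orange one is still seated. Next I check how well the jaws are centred.

Run:
```python
from h import *
c=viewer.get_calibration("wrist");s=manip.sense()
M=R.from_quat(s["orientation"])
a,b=ray(c,(315,197),139),ray(c,(314.5,312),139)
m=(a+b)/2
print(a,b,np.linalg.norm(a-b),np.arctan2((b-a)[1],(b-a)[0]), M.inv().apply(m-s["tool_pos"]))
o,p=ray(c,(439,192),112),ray(c,(428,298),112);print(np.arctan2((p-o)[1],(p-o)[0]),np.linalg.norm(p-o))
```

```text
[ 504.2573509  -383.26761032  139.        ] [ 565.79971723 -404.57347641  139.        ] 65.12605303135021 -0.333284048463618 [67.23137113  2.34518552  0.68968809]
-0.3467396500061464 66.78264928898925
```

Call:
jog_arm:
  linear:
    - [30, 2, 0.5]
    - [60, 2, 0.5]
    - [80, 2, 0.5]
    - [88, 2, 0.5]
    - [91, 2, 0.5]
    - [91, 2, 0.5]
    - [91, 2, 0.5]
    - [91, 2, 0.5]
    - [91, 2, 0.5]
    - [91, 2, 0.5]
    - [91, 2, 0.5]
    - [91, 2, 0.5]
    - [91, 2, 0.5]
    - [91, 2, 0.5]
  delta_rot:
    - [0, 0, 0]
    - [0, 0, 0]
    - [0, 0, 0]
    - [0, 0, 0]
    - [0, 0, 0]
    - [0, 0, 0]
    - [0, 0, 0]
    - [0, 0, 0]
    - [0, 0, 0]
    - [0, 0, 0]
    - [0, 0, 0]
    - [0, 0, 0]
    - [0, 0, 0]
    - [0, 0, 0]
  hand: [45, 45, 45, 45, 45, 45, 45, 0, 0, 0, 0, 0, 0, 0]
  force: 40

```text
time: 6.03
tool_pos: [535.7, -394.5, 115.6]
orientation: [-0.413, 0.575, 0.41, 0.576]
force: [0.8, -0.7, 0.2]
grip_width: 8.9
```

Call:
jog_arm:
  linear:
    - [0, 0, 0]
    - [-5, 0, 0]
    - [-12, 0, 0]
    - [-20, 0, 0]
    - [-30, 0, 0]
    - [-40, 0, 0]
    - [-50, 0, 0]
    - [-60, 0, 0]
    - [-70, 0, 0]
    - [-85, 0, 0]
    - [-100, 0, 0]
    - [-120, 0, 0]
    - [-140, 0, 0]
    - [-140, 0, 0]
  delta_rot:
    - [0, 0, 0]
    - [0, 0, 0]
    - [0, 0, 0]
    - [0, 0, 0]
    - [0, 0, 0]
    - [0, 0, 0]
    - [0, 0, 0]
    - [0, 0, 0]
    - [0, 0, 0]
    - [0, 0, 0]
    - [0, 0, 0]
    - [0, 0, 0]
    - [0, 0, 0]
    - [0, 0, 0]
  hand: [0, 0, 0, 0, 0, 0, 0, 0, 0, 0, 0, 0, 0, 0]

```text
time: 7.2
tool_pos: [536.9, -395.6, 262.2]
orientation: [-0.416, 0.574, 0.407, 0.576]
force: [0.3, -0.9, 1.3]
grip_width: 9.1
```

```bash
python3 look.py w3
python3 - <<'E'
from h import *
s=manip.sense()
# goal: keep position raised; tool x -> horizontal radial, tool z -> up
M=R.from_quat(s["orientation"]); t=s["tool_pos"]
a=np.arctan2(t[1],t[0]); 
for az in (a, -.5,-.2):
  r=np.array([np.cos(az),np.sin(az),0]);z=np.array([0,0,1.])
  G=R.from_matrix(np.c_[r,np.cross(z,r),z])
  print(az,"pitch-only up world",np.degrees((M.inv()*G).as_rotvec()).round(1))
  # first yaw only: z tool = r, x down
  x=np.array([0,0,-1.]);Y=R.from_matrix(np.c_[x,np.cross(r,x),r]);print(np.degrees((M.inv()*Y).as_rotvec()).round(1))
E
```

```text
7.2 [-0.753  0.293  1.382  0.     1.454 -1.995] [ 536.9 -395.6  262.2] [ 0.3 -0.9  1.3] 9.12095066199699
[[ 0.01  -0.946  0.323]
 [-0.008  0.323  0.946]
 [-1.    -0.012 -0.005]]
-0.634927896128967 pitch-only up world [ 82.4 -59.8 -81.5]
[107.5   0.4   0.6]
-0.5 pitch-only up world [ 76.8 -64.1 -75.9]
[99.8  0.3  0.6]
-0.2 pitch-only up world [ 64.2 -72.4 -63.3]
[82.6  0.2  0.6]
```

View pics/w3.png

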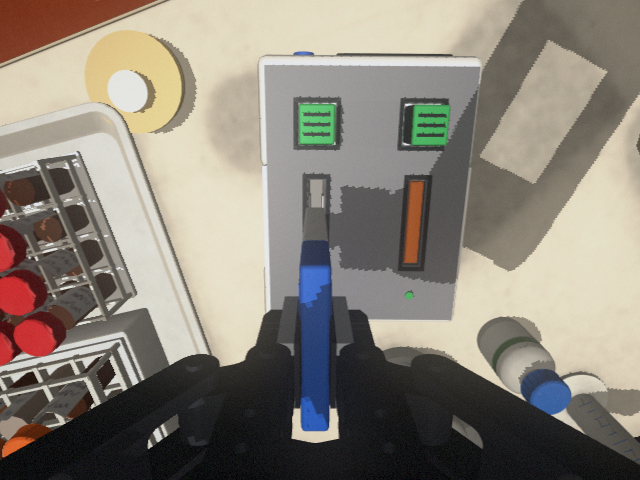

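The cassette is held and clear of the slot, and the orange one is still seated. I'll raise it and yaw so that the window side faces away from the arm.

Call:
jog_arm:
  linear:
    - [-40, 0, 0]
    - [-80, 0, 0]
    - [-120, 0, 0]
    - [-150, 0, 0]
    - [-180, 0, 0]
    - [-200, 0, 0]
    - [-200, 0, 0]
    - [-200, 0, 0]
    - [-200, 0, 0]
    - [-200, 0, 0]
    - [-200, 0, 0]
    - [-200, 0, 0]
    - [-200, 0, 0]
    - [-200, 0, 0]
    - [-200, 0, 0]
    - [-200, 0, 0]
    - [-200, 0, 0]
    - [-200, 0, 0]
  delta_rot:
    - [7, 0, 0]
    - [14, 0, 0]
    - [21, 0, 0]
    - [28, 0, 0]
    - [35, 0, 0]
    - [42, 0, 0]
    - [49, 0, 0]
    - [56, 0, 0]
    - [63, 0, 0]
    - [70, 0, 0]
    - [77, 0, 0]
    - [84, 0, 0]
    - [91, 0, 0]
    - [98, 0, 0]
    - [105, 0, 0]
    - [112, 0, 0]
    - [114, 0, 0]
    - [114, 0, 0]
  hand: [0, 0, 0, 0, 0, 0, 0, 0, 0, 0, 0, 0, 0, 0, 0, 0, 0, 0]

```text
time: 8.75
tool_pos: [534.7, -393.6, 458.1]
orientation: [0.258, 0.655, -0.26, 0.661]
force: [-0.8, -0.1, -0.4]
grip_width: 9.4
```

Run:
```python
from h import *
s=manip.sense();print(s["q"].round(3),s["tool_pos"]);print(R.from_quat(s["orientation"]).as_matrix().round(3))
```

```text
[-7.530e-01  2.780e-01  1.042e+00  1.000e-03  1.814e+00 -4.000e-03] [ 534.70361965 -393.59761086  458.13618404]
[[ 0.006  0.681  0.732]
 [-0.005  0.732 -0.681]
 [-1.     0.     0.008]]
```

Call:
jog_arm:
  linear:
    - [-17, 0, 10]
    - [-34, 0, 20]
    - [-51, 0, 30]
    - [-68, 0, 40]
    - [-85, 0, 50]
    - [-102, 0, 60]
    - [-119, 0, 70]
    - [-136, 0, 80]
    - [-153, 0, 90]
    - [-170, 0, 100]
    - [-187, 0, 107]
    - [-204, 0, 114]
    - [-220, 0, 120]
    - [-220, 0, 120]
    - [-220, 0, 120]
    - [-220, 0, 120]
  delta_rot:
    - [0, -7, 0]
    - [0, -14, 0]
    - [0, -21, 0]
    - [0, -28, 0]
    - [0, -35, 0]
    - [0, -42, 0]
    - [0, -49, 0]
    - [0, -56, 0]
    - [0, -63, 0]
    - [0, -70, 0]
    - [0, -77, 0]
    - [0, -84, 0]
    - [0, -90, 0]
    - [0, -90, 0]
    - [0, -90, 0]
    - [0, -90, 0]
  hand: [0, 0, 0, 0, 0, 0, 0, 0, 0, 0, 0, 0, 0, 0, 0, 0]

```text
time: 10.08
tool_pos: [601.0, -484.4, 692.0]
orientation: [0.008, 0.021, -0.342, 0.939]
force: [-0.2, -0.4, -1.1]
grip_width: 9.1
```

```bash
python3 look.py w4;python3 - <<'E'
from h import *
a=viewer.capture("top")[:,:,::-1];b=viewer.capture("side")[:,:,::-1]
w=cv2.imread("pics/w4.png")
o=np.vstack([np.hstack([cv2.resize(a,(400,300)),cv2.resize(w,(400,300))]),np.hstack([cv2.resize(a[150:330,400:640],(400,300)),cv2.resize(b[0:270,200:560],(400,300))])])
cv2.imwrite("pics/m4.png",o)
E
```

```text
10.0833 [-0.843 -0.293  1.765  0.79   0.203 -0.786] [ 601.  -484.4  692. ] [-0.2 -0.4 -1.1] 9.074354872455363
[[ 0.765  0.643  0.034]
 [-0.643  0.766 -0.029]
 [-0.045 -0.     0.999]]
```

View pics/m4.png

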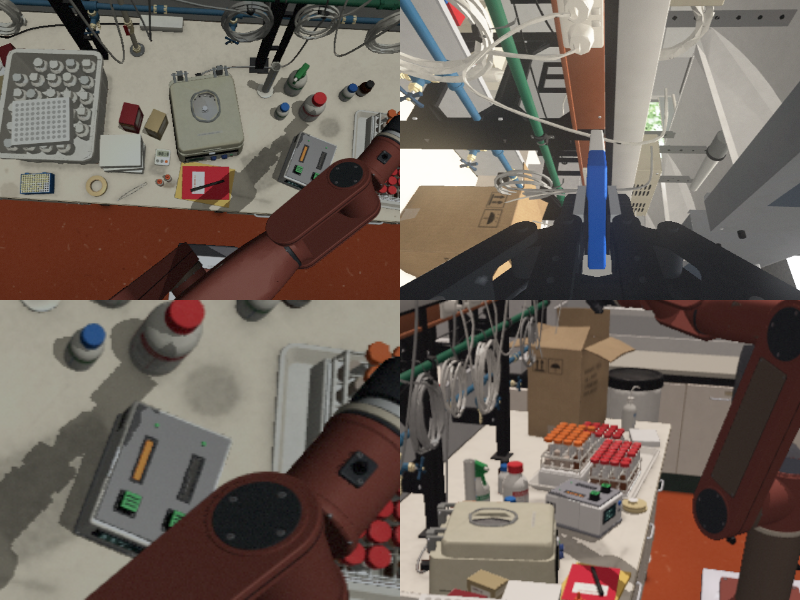

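The cassette is still gripped and about level, with the window side (tool +z) up. The orange one is still seated. Joint 5 is close to its limit at 0.203, so I'll raise the arm straight up to back it off.

Call:
jog_arm:
  linear:
    - [0, 0, 15]
    - [0, 0, 35]
    - [0, 0, 55]
    - [0, 0, 75]
    - [0, 0, 90]
    - [0, 0, 90]
    - [0, 0, 90]
    - [0, 0, 90]
    - [0, 0, 90]
  delta_rot:
    - [0, 0, -1]
    - [0, 0, -2]
    - [0, 0, -3]
    - [0, 0, -4]
    - [0, 0, -5]
    - [0, 0, -5]
    - [0, 0, -5]
    - [0, 0, -5]
    - [0, 0, -5]
  hand: [0, 0, 0, 0, 0, 0, 0, 0, 0]

```text
time: 10.98
tool_pos: [604.3, -488.3, 777.1]
orientation: [0.009, 0.024, -0.384, 0.923]
force: [-0.3, 0.4, 0.1]
grip_width: 9.2
```

```bash
python3 look.py w5
```

```text
10.9833 [-0.776 -0.255  1.575 -0.041  0.303  0.038] [ 604.3 -488.3  777.1] [-0.3  0.4  0.1] 9.207911382280333
[[ 0.704  0.709  0.038]
 [-0.708  0.705 -0.035]
 [-0.052 -0.002  0.999]]
```

View pics/w5.png

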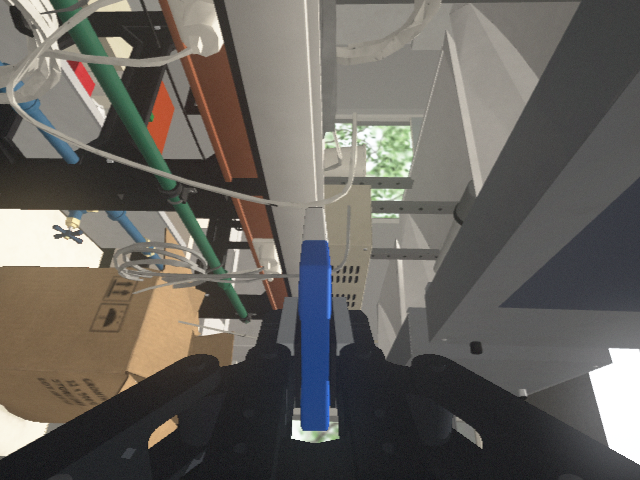

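```bash
python3 -c "
from h import *
s=manip.sense();print(abs(s['joint_vel']).max(),s['force']);order.hand_in()"
```

```text
0.008421222238588643 [-0.22602272 -1.22126908 -0.90054831]
the job is handed in; nothing more can be done
```

I ejected the blue cassette, drew it out of the reader and turned it level with its window side up. I handed the job in at about 11 s of robot time, with the cassette still in the gripper.

- **Ejecting:** I pressed the right ejector key to its stop, where the force rose to about 19 N. The wrist camera then showed the blue top standing up out of its slot.
- **Drawing out:** I gripped the cassette across its 10 mm thickness with a 40 N grip and drew it straight up.
- **Final pose:** The fingertips are about 777 mm above the bench, with the cassette tilted about 3° from level. The gripper opening reads 9.2 mm, the arm is nearly still, and the outside force is about 1 N, so nothing else appears to be touched.
- **Orange cassette:** It was still seated in the top view taken after the turn, and nothing I could see on the bench had moved.

**Not fully confirmed:**
- **Window facing up:** No camera could see the window in the final pose. That it faces up follows from the orientation I gripped it in and the stated window side.
- **Key height reading:** The key stopped at a reading about 2 mm lower than nominal, which I put down to measurement and arm sag.

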